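# Hold the bench drill at depth while its stop is set

### The job

Press the red mushroom stop button on the yellow box right down to its stop and let it come back up, so that the green bench drill is switched off. Then pull the drill's sprung feed handle down by its front ball knob until the depth gauge's yellow pointer is level with the red marker, without running well past it, and finish while still holding the handle there with the fingers, so that I can lock the depth stop. Do not shift the red marker or the things lying about.

Things in the scene. Friction and masses are not known exactly. Their poses are not given: they have to be found in the camera images.
- drill: Green bench drill bolted to the bench, 330 mm high, base 220 x 150 mm. Origin under the base's centre; its -x side is the front, z up. Head and belt cover fill x -75..165, y -43..43, z 190..327 mm; chuck at x -30, y 0, down to z 80. Feed handle on the -y side, depth gauge on the +y side. A black-capped gauge rod rises to z 314 mm
- feed: Feed handle: hub, three spokes 120 deg apart with black ball knobs. Turns about its y axis (parallel to the drill's y); origin on that axis at drill x -10, y -80, z 225 mm. Rests at its top stop, front spoke 55 deg above level. Pulled to the front and down (up to 1.9 rad) it lowers the pointer 18 mm per rad. Spring at the knob 4.5 N at rest, 8.5 N at 1.3 rad; let go, it flies back up
- knob (a point): Centre of the front ball knob, 30 mm across, 120 mm from the turning axis, 30 mm from the feed origin to -y: at the start at x -79, y -110, z 323 mm in the drill's frame. A 9 mm rod runs back to the hub. The belt cover is 67 mm away. Can be pinched from above along the drill's y axis; the ball turns between the fingers as the handle swings down
- pointer (a point): Middle of the yellow pointer disc, 22 mm across and 4 mm thick, on the thin steel gauge rod that moves straight down with the chuck, left of the head (drill frame x -30, y 62, z 290 mm at the start)
- mark (a point): Middle of the red marker clip, 20 x 20 x 4 mm with a tongue towards the rod, on the white upright scale bar just behind the gauge rod (drill x -3, y 62). It starts 9 to 25 mm below the pointer; friction keeps it where it is set. The handle is at the mark when pointer and mark are at the same height
- stop_button (a joint): Travel of the red mushroom stop button: 0 up, 0.008 m fully down on its stop. A spring returns it: 1 N at first, 4 N at the stop
- stop_top (a point): Middle of the top of the red mushroom stop button, 40 mm across, pressed straight down; 92 mm above the bench when up, on a yellow box of 80 x 80 x 55 mm screwed to the bench
- jar_mid (a point): Centre of the amber screw-top jar, 64 mm across, 85 mm high, loose; stays where it is
- offcut_mid (a point): Centre of the dark wooden offcut with two dowel holes, 70 x 40 x 30 mm, loose; stays where it is
- hammer_mid (a point): Hammer lying on the bench, loose, about 10 mm up at its handle's line; stays where it is
- screwdriver_mid (a point): Screwdriver lying on the bench, loose, about 10 mm up on its axis; stays where it is

How it is judged:
By the outcome, as a careful person would: the job done as asked, in the order asked, and still so for the second after the job is handed in, while the arm keeps its last pose, push and grip.
It also fails if it takes over 64 s, if anything falls off the work surface, if the arm or the gripper's body presses on something with over 40 N, if the wrist force passes 120 N, or if a joint passes its speed limit or range.

### The arm

A 6-joint arm with a two-finger parallel gripper is mounted at the origin on the work surface. World frame = base frame: x ahead of the robot, y to its left, z up, the work surface at z = 0. Lengths are in m, angles in rad, forces in N, time in s.
With the tool pointing down it reaches from about 0.375 to 0.9 m from the base axis. Payload 3.1 kg.
Tool frame: the origin (TCP) lies between the finger pads; the fingertips stand 17 mm ahead of it and the grasp point (between the pads) lies 2 mm behind it; z points along the fingers, y is the line along which they close (so a half turn about z gives the same grasp; the last joint's range is limited). The gripper opens to 85 mm and grips with 20 to 120 N. Pads are 22 mm wide; open, the fingers measure 114 mm over their backs; the gripper's body (76 mm by 85 mm) begins 54 mm behind the grasp point. The pads swing forward as they close: fully open they stand 13 mm farther back than shut.
Start: joints at [-0.178, 0.527, 1.433, -0, 1.181, -0.178], TCP at [0.625, 0, 0.248] pointing down, gripper open.
Joint ranges: [-3.08, 3.08], [-0.75, 2.2], [0.22, 2.44], [-1.43, 4.57], [0, 2.65], [-2.85, 2.85]. Speed limits (rad/s): [2.79, 2.79, 3.14, 3.14, 3.14, 3.14].

### API

Orientations are given as a unit quaternion [x, y, z, w].
In Python, from station import sense, vision, order gives the robot as it stands.
- The arm moves only by the shell command python3 -m crank 'ROWS' [OPENING] [FORCE]. ROWS is JSON, a list of rows, each an object with "dp": the shift along the world's x, y, z in units of 30 mm (1.0 is 30 mm), a list of three; "angular": the turn, a rotation vector about the world's x, y, z in degrees, a list of three. In form: [{"dp": [dx, dy, dz], "angular": [ax, ay, az]}, ...]. A call has 1 to 20 rows; each row shifts and turns the commanded pose from where the row before left it; what a row does not reach is not made up. A row lasts 1/10 s, in which the tool goes at most 50 mm and 8.59 degrees, less where a joint would pass 70% of its speed; a pose out of reach is approached as far as the arm can. A call is refused whole if a number of a shift passes 1 or a number of a turn 8.59, either way. A call with a gripper value outside its range is refused whole. OPENING is the closure, from 0 (fully open) to 1 (shut), set as the call begins (- or left out, the last holds). The fingers move at their own pace and stop on an object; FORCE is the grip in N (left out, the last holds). Time passes only in rows, so rows that do not move let the fingers close. It gives the time, the measured TCP pose, the force, the opening and the grip force at its end, in the units of the state.
- sense(): the state, without advancing time (a new reading comes with each control period).
- vision.snapshot(name): name is "scene" or "side" or "wrist"; returns a dict with "image" (420x560x3 uint8, blue, green, red), "range_z" (420x560 float32, m along the optical axis (not along the pixel's ray), 0 where there is no reading), "mtx" (3x3 intrinsics, pixels), "pose" (4x4, takes a point from camera to world coordinates); the wrist camera has in their place "mount" (4x4, takes a point from camera to tool coordinates, whose origin is the TCP and whose axes are the flange's). Camera axes: x right, y down, z forward; pixel columns grow to the right and rows downward; lengths in m; the calibration is good to about 2 mm. A picture is of the moment at which its call begins: read the wrist's pose just before it.
- order.sign_off(): hands the job in; it is judged then, once.
The state is a dict: "t": time; "q": joint angles; "qd": joint speeds; "tau": joint torques, N m; "tcp_pos": TCP position; "tool_rot": TCP orientation; "force": force on the tool from outside, world axes, zero at the start; "ft_torque": the same for the moment, N m; "finger_gap": opening from 0.0 (shut) to 1.0 (fully open); "gripper_force": force on a finger pad.
Only numpy, scipy, OpenCV 4.12 (cv2) and the standard library are available. Lean on these libraries where they do the work, as an engineer would, in place of code of your own. Each camera call takes 0.05 s, during which the arm holds its last target. There are 200 camera calls.

## Working session

There is one attempt and no reset: what is moved stays moved. The work goes in short steps, Python scripts to look and compute and a shell command to move; the robot and the scene stay as the last step left them, time stands still between calls to the robot, and variables do not carry over. Pictures are saved under pics/ and viewed, at most 10 in all, crops included, and the job is handed in when it is done.

```bash
mkdir -p pics; ls; python3 - <<'E'
from station import sense, vision
import cv2,numpy as np
s=sense();print(s)
a=[]
for n in("scene","side"):
    d=vision.snapshot(n);np.savez(n+".npz",**d);cv2.imwrite(f"pics/{n}0.png",d["image"]);print(n,d["pose"].round(3).tolist(),d["mtx"].round(1).tolist())
E
```

```text
pics
{'t': 0.0, 'q': array([-1.78481214e-01,  5.28450592e-01,  1.43393119e+00, -2.51779859e-06,
        1.18141868e+00, -1.78505574e-01]), 'qd': array([-0.00100171,  0.00095906,  0.00113108,  0.00074044,  0.00029945,
       -0.00025956]), 'tau': array([ 2.50220628e-04, -4.42344439e+01, -1.78024775e+01, -2.06930472e-04,
        8.36740597e-03,  2.24214921e-05]), 'tcp_pos': array([6.24300174e-01, 1.66792370e-04, 2.47333977e-01]), 'tool_rot': array([ 7.07097399e-01,  7.07115302e-01, -6.30542901e-04, -9.06101277e-04]), 'force': array([-1.1105944 , -0.74260816, -0.01310727]), 'ft_torque': array([ 0.01928228,  0.02962162, -0.00145866]), 'gripper_force': 0.0, 'finger_gap': 1.002429452571828}
scene [[0.741, 0.498, -0.451, 1.227], [0.672, -0.538, 0.509, -0.758], [0.011, -0.68, -0.733, 1.306], [0.0, 0.0, 0.0, 1.0]] [[519.1, 0.0, 275.4], [0.0, 519.1, 199.8], [0.0, 0.0, 1.0]]
side [[0.847, -0.325, 0.42, 0.055], [-0.531, -0.551, 0.644, -0.741], [0.022, -0.769, -0.639, 0.953], [0.0, 0.0, 0.0, 1.0]] [[385.3, 0.0, 276.5], [0.0, 385.3, 207.1], [0.0, 0.0, 1.0]]
```

View pics/scene0.png

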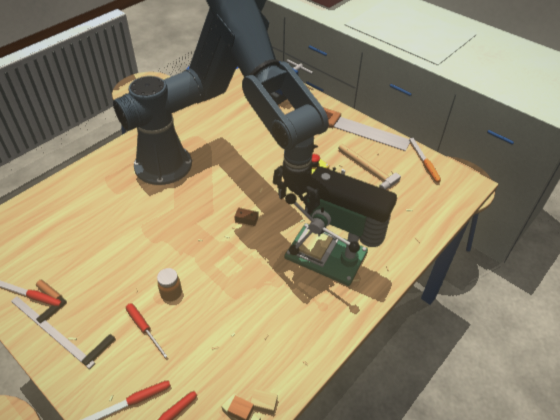

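View pics/side0.png

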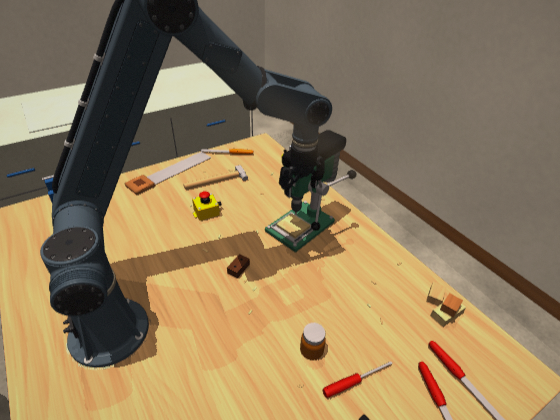

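The scene view shows the drill at about (330,220), with its front facing left and the handle side towards the camera. The side view shows the stop button at (205,197) and a knob at (351,175).

```bash
cat > h.py <<'E'
import numpy as np,cv2
def cloud(d,T):
    K=d["mtx"];z=d["range_z"];v,u=np.indices(z.shape)
    p=np.stack([(u-K[0,2])/K[0,0]*z,(v-K[1,2])/K[1,1]*z,z],-1)@T[:3,:3].T+T[:3,3]
    p[z<=0]=np.nan;return p
def ray_z(d,T,u,v,h):
    r=T[:3,:3]@np.linalg.inv(d["mtx"])@[u,v,1];o=T[:3,3];return o+r*(h-o[2])/r[2]
E
python3 - <<'E'
from h import *
for n in("scene","side"):
    d=dict(np.load(n+".npz"));T=d["pose"];P=cloud(d,T);H=cv2.cvtColor(d["image"],cv2.COLOR_BGR2HSV)
    h,s,v=[H[...,i].astype(int) for i in range(3)]
    roi=(P[...,0]>.4)&(P[...,0]<1.15)&(P[...,1]>-.3)&(P[...,1]<.5)
    red=((h<8)|(h>172))&(s>150)&(v>90)&roi&(P[...,2]>.06)
    vv,uu=np.nonzero(red);print(n,"red",len(uu),uu.mean(),vv.mean(),np.nanmedian(P[red],0),ray_z(d,T,uu.mean(),vv.mean(),.085))
    yel=(h>22)&(h<35)&(s>180)&roi&(P[...,2]>.03)
    print("yel",yel.sum(),np.nanmedian(P[yel],0))
    gr=(h>45)&(h<95)&(s>70)&roi
    b=gr&(P[...,2]<.05)&(P[...,2]>.005)
    r=cv2.minAreaRect((P[b][:,:2]*1000).astype(np.float32));print("base",b.sum(),r,np.median(P[b][:,2]),cv2.boxPoints(r).tolist())
    t=gr&(P[...,2]>.19)
    if t.sum()>20: print("greenhi",t.sum(),cv2.minAreaRect((P[t][:,:2]*1000).astype(np.float32)),P[t][:,2].min(),P[t][:,2].max())
    t=roi&(P[...,2]>.318)&(P[...,2]<.332)
    print("top",t.sum(),cv2.minAreaRect((P[t][:,:2]*1000).astype(np.float32)))
    cv2.imwrite(f"pics/{n}_c.png",cv2.resize(d["image"][120:300,220:420] if n=="scene" else d["image"][110:260,170:370],None,fx=4,fy=4,interpolation=2)[:600])
E
```

```text
scene red 52 314.9423076923077 157.6346153846154 [0.4452798  0.32679352 0.08943416] [0.44217231 0.33039565 0.085     ]
yel 0 [nan nan nan]
base 116 ((700.02880859375, 77.59624481201172), (214.5043487548828, 128.8474884033203), 15.878805160522461) 0.02143679355891981 [[579.2424926757812, 110.21717071533203], [614.4956665039062, -13.71381950378418], [820.8151245117188, 44.975318908691406], [785.5619506835938, 168.90631103515625]]
top 2154 ((704.3370361328125, 63.711700439453125), (326.56036376953125, 149.1255340576172), 34.206321716308594)
side red 56 204.03571428571428 194.25 [0.4338072  0.32330269 0.0895352 ] [0.43698375 0.32993652 0.085     ]
yel 227 [0.43116772 0.30988249 0.05368014]
base 768 ((691.4613037109375, 76.34861755371094), (221.8048095703125, 150.98631286621094), 14.648488998413086) 0.021196022361285927 [[565.0723876953125, 121.34199523925781], [603.2550048828125, -24.736587524414062], [817.8502197265625, 31.355239868164062], [779.6676025390625, 177.43382263183594]]
greenhi 411 ((666.1263427734375, 40.80401611328125), (235.1763916015625, 131.04612731933594), 39.51790237426758) 0.19459497035275963 0.3347927094908748
top 674 ((698.9918212890625, 63.12139129638672), (326.53216552734375, 147.97845458984375), 34.232112884521484)
  return np.nanmean(a, axis, out=out, keepdims=keepdims)
```

View pics/scene_c.png

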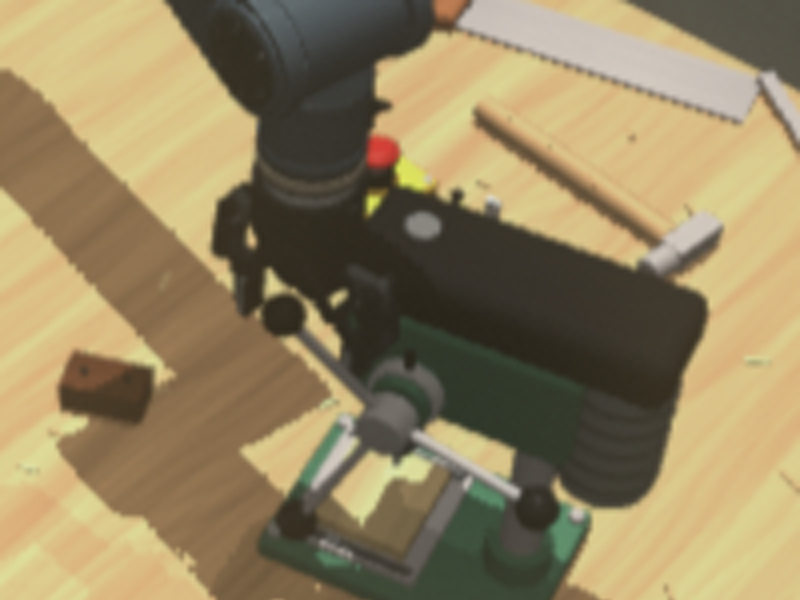

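The enlarged scene view shows the front knob at crop (285,315), right beside the gripper. The drill base fits its given size, with yaw about 14.6° and centre (0.6915, 0.076). The button is at about (0.439, 0.330). I'll go up and over to the button.

```bash
python3 -m crank '[{"dp":[0,0,1],"angular":[0,0,0]},{"dp":[0,0,1],"angular":[0,0,0]},{"dp":[0,0,1],"angular":[0,0,0]},{"dp":[0,0,1],"angular":[0,0,0]},{"dp":[0,0,1],"angular":[0,0,0]},{"dp":[-0.56,1,0],"angular":[0,0,0]},{"dp":[-0.56,1,0],"angular":[0,0,0]},{"dp":[-0.56,1,0],"angular":[0,0,0]},{"dp":[-0.56,1,0],"angular":[0,0,0]},{"dp":[-0.56,1,0],"angular":[0,0,0]},{"dp":[-0.56,1,0],"angular":[0,0,0]},{"dp":[-0.56,1,0],"angular":[0,0,0]},{"dp":[-0.56,1,-0.5],"angular":[0,0,0]},{"dp":[-0.56,1,-1],"angular":[0,0,0]},{"dp":[-0.56,1,-1],"angular":[0,0,0]},{"dp":[-0.56,1,-1],"angular":[0,0,0]},{"dp":[0,0,-1],"angular":[0,0,0]},{"dp":[0,0,0],"angular":[0,0,0]}]' 1 40
cat > look.py <<'E'
import sys
from h import *
from station import sense,vision
from scipy.spatial.transform import Rotation as R
def look(n):
    s=sense();d=vision.snapshot(n)
    if n=="wrist":
        W=np.eye(4);W[:3,:3]=R.from_quat(s["tool_rot"]).as_matrix();W[:3,3]=s["tcp_pos"];T=W@d["mount"]
    else:T=d["pose"]
    return d,T,cloud(d,T),cv2.cvtColor(d["image"],cv2.COLOR_BGR2HSV).astype(int),s
E
python3 - <<'E'
from look import *
for n in("wrist","scene","side"):
    d,T,P,H,s=look(n);np.savez(n+"1.npz",T=T,**d);h,S,v=H[...,0],H[...,1],H[...,2]
    red=((h<8)|(h>172))&(S>150)&(v>90)&(np.hypot(P[...,0]-.44,P[...,1]-.33)<.05)&(P[...,2]>.06)
    vv,uu=np.nonzero(red)
    if len(uu):
        c,r=cv2.minEnclosingCircle(np.stack([uu,vv],1).astype(np.float32))
        print(n,len(uu),c,r,"top",np.percentile(P[red][:,2],95),ray_z(d,T,*c,.086),np.median(P[red],0))
    if n=="scene":cv2.imwrite("pics/scene1.png",cv2.resize(d["image"][130:290,220:420],None,fx=3.7,fy=3.7,interpolation=2))
E
```

```text
t: 1.9
tcp_pos: [0.4365, 0.3294, 0.259]
tool_rot: [0.706, 0.708, -0.005, -0.002]
force: [-0.3, 0.3, -0.2]
finger_gap: 0.001
gripper_force: 0.0
wrist 962 (281.3235168457031, 192.16175842285156) 17.986572265625 top 0.09195642512335053 [0.43831055 0.33062515 0.086     ] [0.43799768 0.33210008 0.0903037 ]
scene 62 (314.0, 157.5) 5.02503776550293 top 0.0952011865695357 [0.43997807 0.32781065 0.086     ] [0.44192089 0.32591512 0.08988909]
side 52 (204.0, 194.5) 5.02503776550293 top 0.09382682220203159 [0.4358286  0.32740432 0.086     ] [0.43344604 0.32337457 0.09000993]
```

View pics/scene1.png

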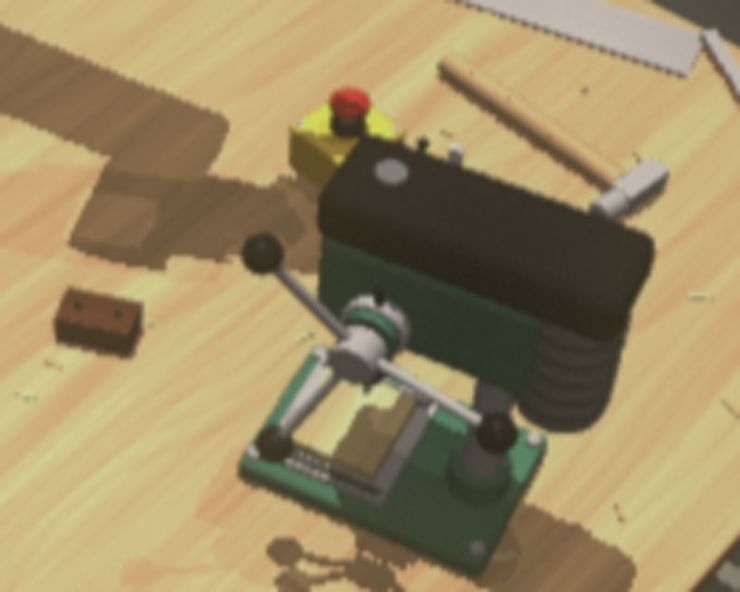

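The scene is clear now: knob at crop (262,253), button on its box at (350,103). Now I'll press.

```bash
python3 -m crank '[{"dp":[0.05,0.05,-1],"angular":[0,0,0]},{"dp":[0,0,-1],"angular":[0,0,0]},{"dp":[0,0,-1],"angular":[0,0,0]},{"dp":[0,0,-1],"angular":[0,0,0]},{"dp":[0,0,-0.6],"angular":[0,0,0]},{"dp":[0,0,-0.3],"angular":[0,0,0]},{"dp":[0,0,-0.1],"angular":[0,0,0]},{"dp":[0,0,-0.1],"angular":[0,0,0]},{"dp":[0,0,-0.1],"angular":[0,0,0]},{"dp":[0,0,0],"angular":[0,0,0]}]'; python3 -m crank '[{"dp":[0,0,-0.06],"angular":[0,0,0]},{"dp":[0,0,-0.06],"angular":[0,0,0]},{"dp":[0,0,0],"angular":[0,0,0]}]'
```

```text
t: 3.05
tcp_pos: [0.4426, 0.3318, 0.1081]
tool_rot: [0.707, 0.707, 0.001, 0.0]
force: [0.2, 0.6, 1.0]
finger_gap: 0.002
gripper_force: 0.5
t: 3.35
tcp_pos: [0.4425, 0.3319, 0.1041]
tool_rot: [0.707, 0.707, 0.001, 0.0]
force: [2.3, 0.2, 2.6]
finger_gap: -0.004
gripper_force: 1.3
```

```bash
python3 -m crank '[{"dp":[-0.1,0,-0.05],"angular":[0,0,0]},{"dp":[0,0,-0.05],"angular":[0,0,0]},{"dp":[0,0,-0.05],"angular":[0,0,0]},{"dp":[0,0,0],"angular":[0,0,0]}]';python3 -m crank '[{"dp":[0,0,-0.05],"angular":[0,0,0]},{"dp":[0,0,-0.03],"angular":[0,0,0]},{"dp":[0,0,0],"angular":[0,0,0]}]'
```

```text
t: 3.75
tcp_pos: [0.439, 0.3319, 0.1008]
tool_rot: [0.707, 0.707, 0.001, 0.0]
force: [-1.1, -0.2, 14.0]
finger_gap: -0.001
gripper_force: 6.9
t: 4.05
tcp_pos: [0.439, 0.3319, 0.1005]
tool_rot: [0.707, 0.707, 0.001, 0.0]
force: [-3.7, -3.1, 27.2]
finger_gap: 0.001
gripper_force: 13.9
```

The force rose from 14 to 27 N with almost no further travel, so the button is on its stop. I'll release it and check how the wrist camera is mounted.

```bash
python3 -m crank '[{"dp":[0,0,0.3],"angular":[0,0,0]},{"dp":[0,0,0.6],"angular":[0,0,0]},{"dp":[0,0,1],"angular":[0,0,0]},{"dp":[0,0,1],"angular":[0,0,0]},{"dp":[0,0,1],"angular":[0,0,0]},{"dp":[0,0,1],"angular":[0,0,0]},{"dp":[0,0,1],"angular":[-5,-5.2,0]},{"dp":[0,0,1],"angular":[-5,-5.2,0]},{"dp":[0,0,1],"angular":[-5,-5.2,0]},{"dp":[0,0,0],"angular":[-5,-5.2,0]},{"dp":[0,0,0],"angular":[-5,-5.2,0]},{"dp":[0,0,0],"angular":[-5,-5.2,0]},{"dp":[0,0,0],"angular":[0,0,0]}]'; python3 - <<'E'
from look import *
d,T,P,H,s=look("wrist");np.savez("w2.npz",T=T,**d)
print(d["mount"].round(3).tolist(),d["mtx"][0],s["q"].round(2),T[:3,3])
p=np.linalg.inv(T)@[.647,.129,.29,1];print(p,(d["mtx"]@p[:3]/p[2]))
E
```

```text
t: 5.35
tcp_pos: [0.4355, 0.3318, 0.3304]
tool_rot: [0.655, 0.66, 0.004, 0.368]
force: [-0.4, 0.3, -1.1]
finger_gap: 0.006
gripper_force: 0.0
[[-0.001, -0.958, -0.287, 0.073], [1.0, -0.001, -0.002, 0.0], [0.002, -0.287, 0.958, -0.125], [0.0, 0.0, 0.0, 1.0]] [293.17551728   0.         278.32635251] [ 0.8   0.42  1.61 -0.81  1.24  1.12] [0.38406481 0.45502388 0.38614543]
[0.13441073 0.09189177 0.39769346 1.        ] [377.41255583 276.41198288   1.        ]
```

```bash
python3 -m crank '[{"dp":[0.7,-0.7,0],"angular":[0,0,0]},{"dp":[0.7,-0.7,0],"angular":[0,0,0]},{"dp":[0.7,-0.7,0.3],"angular":[0,0,0]},{"dp":[0.7,-0.7,0.3],"angular":[0,0,0]},{"dp":[0,0,0],"angular":[0,0,0]},{"dp":[0,0,0],"angular":[0,0,0]}]'; python3 - <<'E'
from look import *
d,T,P,H,s=look("wrist");np.savez("w3.npz",T=T,**d)
p=np.linalg.inv(T)@[.647,.129,.29,1];u=(d["mtx"]@p[:3]/p[2]);print(p,u)
h,S,v=H[...,0],H[...,1],H[...,2]
near=(np.hypot(P[...,0]-.655,P[...,1]-.13)<.06)&(P[...,2]>.2)
for n,m in(("red",((h<8)|(h>172))&(S>130)),("yel",(h>20)&(h<36)&(S>120))):
    m=m&near;print(n,m.sum(),np.argwhere(m).mean(0),np.median(P[m],0),np.percentile(P[m][:,2],[5,50,95]))
a,b=int(u[1]),int(u[0]);cv2.imwrite("pics/w3.png",cv2.resize(d["image"][max(0,a-60):a+60,max(0,b-80):b+80],None,fx=5,fy=5,interpolation=2))
print(a-60,b-80)
E
```

```text
t: 6.0
tcp_pos: [0.5231, 0.2461, 0.3521]
tool_rot: [0.659, 0.656, 0.007, 0.368]
force: [0.4, 0.4, -0.2]
finger_gap: 0.002
gripper_force: 0.0
[0.06069378 0.0408923  0.31143753 1.        ] [335.46118174 247.16478092   1.        ]
red 216 [227.78240741 351.87962963] [0.67227252 0.14242361 0.28137406] [0.27621472 0.28137406 0.29029646]
yel 221 [244.79638009 338.40723982] [0.64907712 0.1345073  0.2907507 ] [0.27896328 0.2907507  0.29408201]
187 255
```

View pics/w3.png

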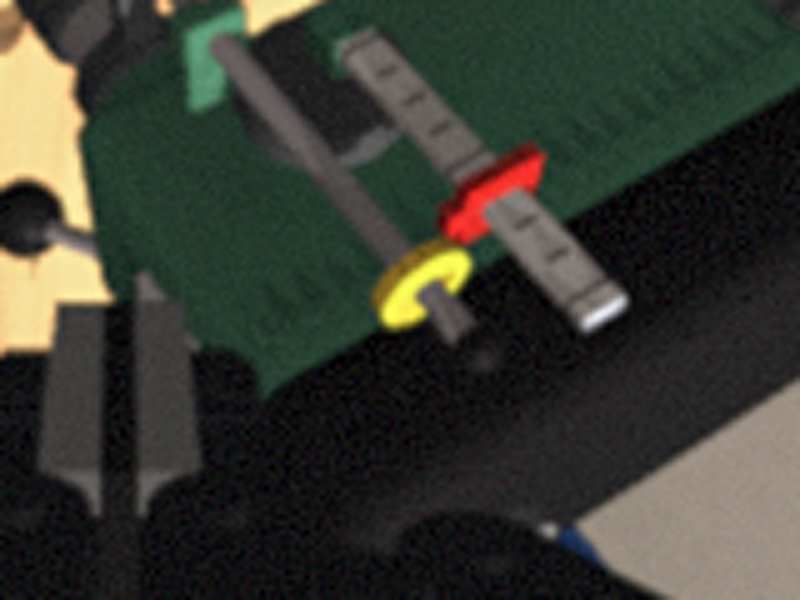

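The wrist crop shows the yellow pointer disc at crop (423,285) and the red clip at (495,195), below it along the bar. Next I'll refine the height difference.

```bash
python3 - <<'E'
from look import *
d=dict(np.load("w3.npz"));T=d["T"];P=cloud(d,T);H=cv2.cvtColor(d["image"],cv2.COLOR_BGR2HSV).astype(int);h,S,v=H[...,0],H[...,1],H[...,2]
near=(np.hypot(P[...,0]-.655,P[...,1]-.13)<.06)&(P[...,2]>.2)
a=np.radians(14.65);Rd=np.array([[np.cos(a),-np.sin(a)],[np.sin(a),np.cos(a)]]);o=np.array([.6915,.0763])
for n,m in(("red",((h<8)|(h>172))&(S>130)),("yel",(h>20)&(h<36)&(S>120))):
    m=cv2.erode((m&near).astype(np.uint8),np.ones((2,2)))>0
    top=m&(v>np.percentile(v[m],40))
    q=P[m];print(n,m.sum(),np.histogram(q[:,2],np.arange(.268,.302,.002)),"drill xy",((q[:,:2]-o)@Rd).mean(0), "V",np.percentile(v[m],[5,25,50,75,95]))
    print(" bright z",np.median(P[m&(v>np.percentile(v[m],50))][:,2]),"dark z",np.median(P[m&(v<np.percentile(v[m],25))][:,2]))
    # ray at mask centroid, plane heights
    vv,uu=np.nonzero((cv2.dilate(m.astype(np.uint8),np.ones((2,2)))>0));c=uu.mean(),vv.mean()
    for z in(.290,.282,.280,.278,.274):print("  ",z,(ray_z(d,T,*c,z)[:2]-o)@Rd)
E
```

```text
red 146 (array([  2,   2,   2,   2,   2,  12, 115,   9,   0,   0,   0,   0,   0,
         0,   0,   0]), array([0.268, 0.27 , 0.272, 0.274, 0.276, 0.278, 0.28 , 0.282, 0.284,
       0.286, 0.288, 0.29 , 0.292, 0.294, 0.296, 0.298, 0.3  ])) drill xy [-0.00011213  0.0668783 ] V [ 97.5 151.  220.  242.  248. ]
 bright z 0.2815350249522995 dark z 0.279876187500903
   0.29 [-0.00934585  0.08523407]
   0.282 [-0.00065864  0.06811388]
   0.28 [0.00151317 0.06383383]
   0.278 [0.00368497 0.05955379]
   0.274 [0.00802858 0.05099369]
yel 153 (array([  0,   0,   0,   0,   0,   1,   0,   2,   6,   9,  27, 107,   1,
         0,   0,   0]), array([0.268, 0.27 , 0.272, 0.274, 0.276, 0.278, 0.28 , 0.282, 0.284,
       0.286, 0.288, 0.29 , 0.292, 0.294, 0.296, 0.298, 0.3  ])) drill xy [-0.02537397  0.06471244] V [ 70.6 158.  228.  248.  252. ]
 bright z 0.29109841131730707 dark z 0.28834720268450964
   0.29 [-0.02464781  0.06317509]
   0.282 [-0.01699322  0.04456628]
   0.28 [-0.01507958  0.03991408]
   0.278 [-0.01316593  0.03526188]
   0.274 [-0.00933864  0.02595747]
```

The pointer top is at 0.2911 and the mark top at 0.2815. The ray check agrees, giving a gap of about 9.8 mm, or 0.545 rad. Now I'll go to a spot above the knob, with the camera facing the front.

```bash
python3 -m crank '[{"dp":[0,0,0.6],"angular":[5,5.2,0]},{"dp":[0,0,0.6],"angular":[5,5.2,0]},{"dp":[0,0,0.6],"angular":[5,5.2,0]},{"dp":[0,0,0.6],"angular":[5,5.2,0]},{"dp":[0,0,0.6],"angular":[5,5.2,0]},{"dp":[0,0,0.6],"angular":[5,5.2,0]},{"dp":[0,0,0],"angular":[0,0,0]}]' 0.35 40; python3 -m crank '[{"dp":[0.3,-0.76,0],"angular":[0,0,8]},{"dp":[0.3,-0.76,0],"angular":[0,0,8]},{"dp":[0.3,-0.76,0],"angular":[0,0,8]},{"dp":[0.3,-0.76,0],"angular":[0,0,8]},{"dp":[0.3,-0.76,0],"angular":[0,0,8]},{"dp":[0.3,-0.76,0],"angular":[0,0,8]},{"dp":[0.3,-0.76,0],"angular":[0,0,8]},{"dp":[0.3,-0.76,0],"angular":[0,0,8]},{"dp":[0.3,-0.76,0],"angular":[0,0,8]},{"dp":[0.3,-0.76,0],"angular":[0,0,8]},{"dp":[0.3,-0.76,0],"angular":[0,0,8]},{"dp":[0.3,-0.76,0],"angular":[0,0,8]},{"dp":[0.3,-0.76,0],"angular":[0,0,8]},{"dp":[0,0,0],"angular":[0,0,0]},{"dp":[0,0,0],"angular":[0,0,0]}]'
python3 - <<'E'
from look import *
d,T,P,H,s=look("wrist");np.savez("w4.npz",T=T,**d)
print(R.from_quat(s["tool_rot"]).as_matrix().round(3).tolist(),s["q"].round(2))
K=d["mtx"];p=np.linalg.inv(T)@[.643,-.05,.323,1];u=K@p[:3]/p[2];print(p,u)
cv2.imwrite("pics/w4.png",d["image"])
m=(np.linalg.norm(P-[.643,-.05,.323],axis=-1)<.04)&(P[...,2]>.30)
q=P[m];print(len(q),q.min(0),q.max(0),q.mean(0))
# sphere fit r=.015
from scipy.optimize import least_squares
f=least_squares(lambda c:np.linalg.norm(q-c,axis=1)-.015,[.643,-.05,.323],loss="soft_l1",f_scale=.002);print(f.x,np.median(abs(f.fun)))
E
```

```text
t: 6.75
tcp_pos: [0.5252, 0.2467, 0.4621]
tool_rot: [0.708, 0.706, 0.003, 0.001]
force: [-0.1, -0.5, 0.3]
finger_gap: 0.65
gripper_force: 0.0
t: 8.25
tcp_pos: [0.639, -0.0475, 0.4581]
tool_rot: [-0.122, 0.993, 0.0, -0.001]
force: [-0.2, 1.3, 0.0]
finger_gap: 0.651
gripper_force: 0.0
[[-0.97, -0.241, -0.003], [-0.241, 0.97, 0.0], [0.003, 0.001, -1.0]] [-0.25  0.4   1.07 -0.    1.67 -2.06]
[-0.00340775 -0.00164391  0.27076399  1.        ] [274.63653856 206.89033437   1.        ]
809 [ 0.63108891 -0.06018992  0.31801625] [ 0.65995196 -0.03121359  0.33955216] [ 0.6430373  -0.0461852   0.33242631]
[ 0.64604079 -0.04541934  0.32252093] 0.0002777138094088166
```

View pics/w4.png

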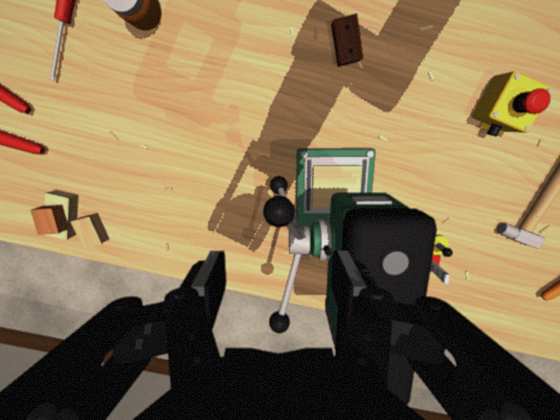

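The knob is at pixel (279,211). The sphere fit gives (0.646, −0.0454, 0.3225), and its height agrees with the given one. I'll descend and pinch it.

```bash
python3 -m crank '[{"dp":[0.23,0.07,-0.8],"angular":[0,0,0.6]},{"dp":[0,0,-1],"angular":[0,0,0]},{"dp":[0,0,-1],"angular":[0,0,0]},{"dp":[0,0,-0.7],"angular":[0,0,0]},{"dp":[0,0,-0.5],"angular":[0,0,0]},{"dp":[0,0,-0.4],"angular":[0,0,0]},{"dp":[0,0,-0.2],"angular":[0,0,0]},{"dp":[0,0,0],"angular":[0,0,0]},{"dp":[0,0,0],"angular":[0,0,0]}]'
```

```text
t: 9.2
tcp_pos: [0.647, -0.0465, 0.3227]
tool_rot: [-0.127, 0.992, -0.0, 0.001]
force: [-0.1, -0.1, 0.4]
finger_gap: 0.648
gripper_force: 0.0
```

```bash
python3 -m crank '[{"dp":[0,0.02,-0.07],"angular":[0,0,0]},{"dp":[0,0,0],"angular":[0,0,0]},{"dp":[0,0,0],"angular":[0,0,0]},{"dp":[0,0,0],"angular":[0,0,0]},{"dp":[0,0,0],"angular":[0,0,0]},{"dp":[0,0,0],"angular":[0,0,0]},{"dp":[0,0,0],"angular":[0,0,0]}]' 1 45; python3 - <<'E'
import numpy as np
# path: offset of knob from axis 120mm, angle from 55deg, drill yaw 14.65
c,s=np.cos(np.radians(14.65)),np.sin(np.radians(14.65))
prev=None
for dth in np.linspace(0,.55,12):
    t=np.radians(55)-dth;x=-120*np.cos(t);p=np.array([x*c,x*s,120*np.sin(t)])
    if prev is not None: print(round(dth,3),((p-prev)/30).round(3))
    prev=p
E
```

```text
t: 9.9
tcp_pos: [0.6466, -0.0453, 0.3206]
tool_rot: [-0.127, 0.992, 0.001, 0.0]
force: [-1.3, 4.3, 5.2]
finger_gap: 0.323
gripper_force: 44.3
0.05 [-0.156 -0.041 -0.119]
0.1 [-0.15  -0.039 -0.127]
0.15 [-0.143 -0.037 -0.134]
0.2 [-0.137 -0.036 -0.141]
0.25 [-0.13  -0.034 -0.148]
0.3 [-0.122 -0.032 -0.155]
0.35 [-0.115 -0.03  -0.161]
0.4 [-0.107 -0.028 -0.167]
0.45 [-0.099 -0.026 -0.172]
0.5 [-0.09  -0.024 -0.177]
0.55 [-0.082 -0.021 -0.181]
```

```bash
python3 -m crank '[{"dp":[-0.156,-0.041,-0.119],"angular":[0,0,0]},{"dp":[-0.15,-0.039,-0.127],"angular":[0,0,0]},{"dp":[-0.143,-0.037,-0.134],"angular":[0,0,0]},{"dp":[-0.137,-0.036,-0.141],"angular":[0,0,0]},{"dp":[-0.13,-0.034,-0.148],"angular":[0,0,0]},{"dp":[-0.122,-0.032,-0.155],"angular":[0,0,0]},{"dp":[0,0,0],"angular":[0,0,0]},{"dp":[0,0,0],"angular":[0,0,0]}]'
python3 - <<'E'
from look import *
for n in("scene","wrist"):
    d,T,P,H,s=look(n);np.savez(n+"5.npz",T=T,**d)
    im=cv2.resize(d["image"][130:280,230:380],None,fx=4,fy=4,interpolation=2) if n=="scene" else d["image"]
    cv2.imwrite(f"pics/{n}5.png",im)
E
```

```text
t: 10.7
tcp_pos: [0.6219, -0.0516, 0.2963]
tool_rot: [-0.127, 0.992, 0.001, 0.001]
force: [-1.7, 5.5, 7.7]
finger_gap: 0.327
gripper_force: 45.6
```

View pics/scene5.png

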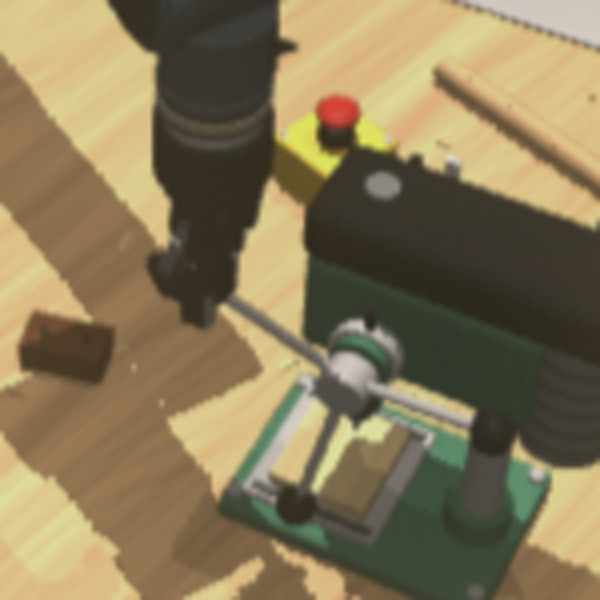

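The scene view shows the handle following at crop (200,300) and the stop button back up at (338,112). I'll finish the pull.

```bash
python3 -m crank '[{"dp":[-0.115,-0.03,-0.161],"angular":[0,0,0]},{"dp":[-0.107,-0.028,-0.167],"angular":[0,0,0]},{"dp":[-0.099,-0.026,-0.172],"angular":[0,0,0]},{"dp":[-0.09,-0.024,-0.177],"angular":[0,0,0]},{"dp":[-0.08,-0.021,-0.18],"angular":[0,0,0]},{"dp":[0,0,0],"angular":[0,0,0]},{"dp":[0,0,0],"angular":[0,0,0]},{"dp":[0,0,0],"angular":[0,0,0]}]'
python3 - <<'E'
from look import *
s=sense();dz=s["tcp_pos"]-[.6466,-.0453,.3206]
print(dz, np.radians(55)-np.arcsin((120*np.sin(np.radians(55))+1000*dz[2])/120), np.radians(55)-np.arccos((120*np.cos(np.radians(55))+1000*np.hypot(dz[0],dz[1]))/120))
for n in("scene","side","wrist"):
    d,T,P,H,_=look(n);h,S,v=H[...,0],H[...,1],H[...,2]
    near=(np.hypot(P[...,0]-.652,P[...,1]-.13)<.05)&(P[...,2]>.24)
    y=near&(h>20)&(h<36)&(S>120);r=near&((h<8)|(h>172))&(S>130)
    print(n,y.sum(),r.sum(),np.median(P[y],0) if y.sum()>4 else "",np.median(P[r],0) if r.sum()>4 else "")
E
```

```text
t: 11.6
tcp_pos: [0.6071, -0.0554, 0.2705]
tool_rot: [-0.127, 0.992, 0.001, 0.001]
force: [-1.5, 5.6, 7.9]
finger_gap: 0.324
gripper_force: 47.1
[-0.03950292 -0.01006908 -0.0501152 ] 0.5467492789376247 0.5404321637330436
scene 8 0 [0.6374101  0.10337517 0.32388937] 
side 2 0  
wrist 0 0
```

The handle angle is about 0.545 rad, so the pointer is down about 9.8 mm against a measured gap of 9.6–10.2 mm. The grip is firm and the forces are steady, so I'll hand the job in.

```bash
python3 -c "
from station import order;print(order.sign_off())"
```

```text
the job is handed in; nothing more can be done
None
```

I pressed the stop button to its stop and it came back up. The feed handle is now held by its front knob, 0.545 rad down, which should put the pointer level with the red marker: about 9.8 mm of travel against a measured gap of 9.6–10.2 mm. That match is worked out from the handle angle, because no camera could see the gauge at the end.

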